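# Uncover the sieve shaker and build the sieve stack

## Task

Get the small sieve shaker ready: swing the tab with the red pin right round off the cover, lift the cover plate out by its black handle and lay it flat in the grey tray. Then, one at a time, build the stack on the shaker: the white pan down in the shaker's round seat, the blue fine sieve nested on the pan, and last the brass coarse sieve nested on the blue one. Leave everything fully seated, level and released.

Things in the scene. Friction and masses are not known exactly. Their poses are not given: they have to be found in the camera images.
- shaker: Fixed white sieve shaker with a blue top frame, 170 (x) x 130 (y) x 40 mm high. Origin: centre of its underside; -x is the front with its controls, z up. In its top is a square recess 88 x 88 mm, 6 mm deep, centred 15 mm towards +x of the origin, with a round seat in its floor.
- seat (a point): Centre of the mouth of the round seat in the shaker, on the recess floor, 34 mm above the worktop (axes as shaker). The seat is a round hole 52 mm across and 8 mm deep; hidden under the cover at the start. A pan fully home rests with its shoulder on the recess floor, its origin 6 mm below this point.
- cover_tab (a joint): Steel swing tab with a red pin on the shaker's frame; its vertical pivot is 28 mm to +x and 56 mm to +y of seat (shaker axes). 0 rad = points to the shaker's -y, over the cover; grows anticlockwise from above, stop at 1.75; 1.57 = points to +x; clear of the cover above 1.3. Starts at 0 to 0.3. Light friction (0.015 N m), stays put. 12 mm wide, 30 mm pivot to end, 1 to 5 mm above the frame.
- tab_pin (a point): Middle of the upright red pin of the swing tab, 24 mm from the pivot axis; the pin is 8 mm across and 18 mm high, from 9 mm below this point to 9 mm above it. Its top is 63 mm above the worktop. It can be pinched from above or pushed from the side.
- cover: Loose pale (near-white) aluminium cover plate 84 x 84 x 5 mm with a black bar handle in the middle, 120 g. It lies in the shaker's recess (2 mm play each side), held by the tab. Origin: centre of the plate's underside; z up. The handle is 40 mm long along the cover's x, 10 mm wide along its y and reaches from 5 to 33 mm above the origin.
- tray: Fixed grey open tray, 160 (x) x 140 (y) x 18 mm high, walls and floor 4 mm thick, inside 152 x 132 mm. Origin: centre of its underside; z up.
- pan: The receiving pan: white with a plain white closed floor. Diameter 58 mm, height 40; open top, wall 3 mm, inner diameter 52, inside floor 14 mm up. Lowest 6 mm: foot 48 mm across (tapering to 45) that drops into a 52 mm opening until the shoulder rests on its edge. Origin: centre of the foot's underside, z up. About 100 g. Seated in the shaker its origin is 28 mm above the worktop.
- sieve_fine: The fine sieve: blue frame, dense fine grey mesh inside. Diameter 58 mm, height 40; open top, wall 3 mm, inner diameter 52, inside floor 14 mm up. Lowest 6 mm: foot 48 mm across (tapering to 45) that drops into a 52 mm opening until the shoulder rests on its edge. Origin: centre of the foot's underside, z up. About 100 g. Nested on the pan its origin is 34 mm above the pan's.
- sieve_coarse: The coarse sieve: brass-yellow frame, wide wire grid on black inside. Diameter 58 mm, height 40; open top, wall 3 mm, inner diameter 52, inside floor 14 mm up. Lowest 6 mm: foot 48 mm across (tapering to 45) that drops into a 52 mm opening until the shoulder rests on its edge. Origin: centre of the foot's underside, z up. About 100 g. Nested, its origin is 34 mm above the fine sieve's.

How it is judged:
On the way, in this order (a step that is already met when the one before it is completed fails the run):
1. the swing tab is turned aside, clear of the cover (value of joint cover_tab above 1.3 rad), for 0.2 s.
2. the cover lies flat in the grey tray, let go (x of cover in the frame of tray between -0.038 and 0.038 m and y of cover in the frame of tray between -0.028 and 0.028 m and z of cover in the frame of tray below 0.008 m and angle between cover's own z axis and vertical below 0.06 rad and contact force between cover and the fingers below 0.1 N and linear speed of cover below 0.02 m/s), for 0.2 s.
3. the pan sits in the shaker's seat, let go (horizontal distance between pan and seat below 0.005 m and z of pan in the frame of seat between -0.009 and -0.003 m and angle between pan's own z axis and vertical below 0.06 rad and contact force between pan and the fingers below 0.1 N and linear speed of pan below 0.02 m/s), for 0.2 s.
4. the blue fine sieve sits nested on the pan, let go (horizontal distance between pan and seat below 0.005 m and z of pan in the frame of seat between -0.009 and -0.003 m and angle between each of pan, sieve_fine's own z axis and vertical below 0.06 rad and horizontal distance between sieve_fine and pan below 0.005 m and z of sieve_fine in the frame of pan between 0.03 and 0.037 m and contact force between sieve_fine and the fingers below 0.1 N and linear speed of sieve_fine below 0.02 m/s), for 0.2 s.
5. the brass coarse sieve sits nested on the fine sieve, let go (horizontal distance between pan and seat below 0.005 m and z of pan in the frame of seat between -0.009 and -0.003 m and angle between each of pan, sieve_fine, sieve_coarse's own z axis and vertical below 0.06 rad and horizontal distance between sieve_fine and pan below 0.005 m and z of sieve_fine in the frame of pan between 0.03 and 0.037 m and horizontal distance between sieve_coarse and sieve_fine below 0.005 m and z of sieve_coarse in the frame of sieve_fine between 0.03 and 0.037 m and contact force between sieve_coarse and the fingers below 0.1 N and linear speed of sieve_coarse below 0.02 m/s), for 0.2 s.
At the end, for the whole second after the job is handed in: Tab past 1.2 rad; cover flat on the tray floor, inside it; pan in the seat, fine sieve on the pan, coarse sieve on the fine, each within 5 mm of centre, seated to 3 mm of full depth, level within 0.06 rad; all at rest (value of joint cover_tab above 1.2 rad and x of cover in the frame of tray between -0.038 and 0.038 m and y of cover in the frame of tray between -0.028 and 0.028 m and z of cover in the frame of tray below 0.008 m and angle between each of cover, pan, sieve_fine, sieve_coarse's own z axis and vertical below 0.06 rad and horizontal distance between pan and seat below 0.005 m and z of pan in the frame of seat between -0.009 and -0.003 m and horizontal distance between sieve_fine and pan below 0.005 m and z of sieve_fine in the frame of pan between 0.03 and 0.037 m and horizontal distance between sieve_coarse and sieve_fine below 0.005 m and z of sieve_coarse in the frame of sieve_fine between 0.03 and 0.037 m and linear speed of each of cover, pan, sieve_fine, sieve_coarse below 0.02 m/s); the robot touches nothing.
It also fails if it takes over 102 s, if anything falls off the work surface, if the arm or the gripper's body presses on something with over 40 N, if the wrist force passes 120 N, or if a joint passes its speed limit or range.

## Robot

A 6-joint arm with a two-finger parallel gripper is mounted at the origin on a cart in front of the work surface, level with it; the furniture and walls round the work are solid. World frame = base frame: x ahead of the robot, y to its left, z up, the work surface at z = 0. Lengths are in m, angles in rad, forces in N, time in s.
With the tool pointing down it reaches from about 0.35 to 0.8 m from the base axis. Payload 7.3 kg.
Tool frame: the origin (TCP) lies at the very end of the fingers, on their centre line; the grasp point (between the pads) lies 19 mm behind it; z points along the fingers, y is the line along which they close (so a half turn about z gives the same grasp; the last joint's range is limited). The gripper opens to 85 mm and grips with 20 to 120 N. Pads are 22 mm wide; open, the fingers measure 114 mm over their backs; the gripper's body (76 mm by 85 mm) begins 54 mm behind the grasp point. The pads swing forward as they close: fully open they stand 13 mm farther back than shut.
Start: joints at [-1.283, 0.342, 1.524, -0, 1.275, -0.146], TCP at [0.221, -0.476, 0.231] pointing down, gripper open.
Joint ranges: [-2.53, 2.53], [-0.77, 2.02], [0.04, 2.7], [-1, 4.14], [0.28, 2.66], [-3.11, 3.11]. Speed limits (rad/s): [2.57, 2.57, 3.14, 3.14, 3.14, 3.14].

## Interface

Orientations are given as a rotation vector (axis times angle).
In Python, from bench import monitor, optics, r gives the robot as it stands.
- The arm moves only by the tool arm_command, never from a script. Its arguments are lists of equal length, an entry for each row: "jaw": the closure, from 0 (fully open) to 1 (shut); "travel": the shift along the world's x, y, z as a fraction of full scale, a list of three; "spin": the turn about the world's z as a fraction of full scale. In form: {"jaw": [jaw, ...], "travel": [[x, y, z], ...], "spin": [spin, ...]}. A call has 1 to 20 rows; each row is the pose to reach, as a shift and turn from the pose commanded when the call began, turning the shorter way round; what a row does not reach only later rows make up. Full scale, the value 1, is 40 cm for a shift and 180 degrees for a turn. A row lasts 1/12 s, in which the tool goes at most 41.7 mm and 7.16 degrees, less where a joint would pass 70% of its speed; a pose out of reach is approached as far as the arm can. A call with a number of a shift or a turn outside -1 to 1 is refused whole. A call with a gripper value outside its range is refused whole. The fingers move at their own pace and stop on an object; "force" is the grip in N (left out, the last holds). Time passes only in rows, so rows that repeat a pose let the fingers close. It gives the time, the measured TCP pose, the force, the opening and the grip force at its end, in the units of the state.
- monitor.state(): the state, without advancing time (a new reading comes with each control period).
- optics.grab_frame(name): name is "side" or "top"; returns a dict with "image" (420x560x3 uint8, red, green, blue), "K" (3x3 intrinsics, pixels), "R" (3x3) and "t" (3): a world point X has camera coordinates R X + t. Camera axes: x right, y down, z forward; pixel columns grow to the right and rows downward; lengths in m; the calibration is good to about 2 mm. A picture is of the moment at which its call begins. There is no depth.
- r.hand_in(): hands the job in; it is judged then, once.
The state is a dict: "time": time; "joint_pos": joint angles; "joint_vel": joint speeds; "joint_torque": joint torques, N m; "position": TCP position; "tool_rot": TCP orientation; "contact_force": force on the tool from outside, world axes, zero at the start; "wrist_torque": the same for the moment, N m; "width": finger opening in m; "gripper_force": force on a finger pad.
Only numpy, scipy, OpenCV 4.12 (cv2) and the standard library are available. Lean on these libraries where they do the work, as an engineer would, in place of code of your own. Each camera call takes 0.05 s, during which the arm holds its last target. There are 200 camera calls.

## Working session

There is one attempt and no reset: what is moved stays moved. The work goes in short steps, Python scripts to look and compute and a tool call to move; the robot and the scene stay as the last step left them, time stands still between calls to the robot, and variables do not carry over. Pictures are saved under pics/ and viewed, at most 15 in all, crops included, and the job is handed in when it is done.

Besides the shell and the picture viewer there is one more tool, called after ">>>" as name([rows], argument=value, ...), one row to a line, values as JSON. arm_command: Moves the arm, as the interface text tells. Shift numbers are shares of 40 cm and turn numbers shares of 180 degrees, none past 1 either way. Its arguments: {"type":"object","properties":{"jaw":{"type":"array","items":{"type":"number"}},"travel":{"type":"array","items":{"type":"array","items":{"type":"number"}}},"spin":{"type":"array","items":{"type":"number"}},"force":{"type":"number"}},"required":["jaw","travel","spin"]}

```bash
mkdir -p pics; ls
python3 - <<'E'
from bench import monitor, optics, r
import cv2
print(monitor.state())
for n in("side","top"):
    f=optics.grab_frame(n); cv2.imwrite(f"pics/{n}0.png",f["image"][:,:,::-1]); print(n,f["K"],f["R"],f["t"])
E
```

```text
pics
{'time': 0.0, 'joint_pos': array([-1.28296733e+00,  3.42748287e-01,  1.52501677e+00, -8.27565717e-06,
        1.27535828e+00, -1.45990300e-01]), 'joint_vel': array([-0.00032991, -0.00016974,  0.00124792, -0.00207834,  0.00189071,
        0.00024963]), 'joint_torque': array([-3.05803969e-04, -4.33687556e+01, -2.46010673e+01, -2.34883246e-04,
        7.93702056e-03,  1.86698861e-05]), 'position': array([ 0.22058935, -0.47598109,  0.23061276]), 'tool_rot': array([-3.06648499e+00, -6.75785923e-01,  1.82688410e-04]), 'contact_force': array([0.44572592, 0.02762532, 0.77276384]), 'wrist_torque': array([ 0.00620228,  0.00667705, -0.00023875]), 'gripper_force': 0.0, 'width': 0.08565852195391198}
side [[417.15097995   0.         282.7002241 ]
 [  0.         417.15097995 212.97925402]
 [  0.           0.           1.        ]] [[-0.99956819 -0.022049   -0.01942377]
 [ 0.00283572  0.58555644 -0.81062668]
 [ 0.02924722 -0.81033172 -0.58524106]] [0.53711899 0.09153495 1.0462328 ]
top [[413.74422386   0.         281.41440475]
 [  0.         413.74422386 207.31948102]
 [  0.           0.           1.        ]] [[ 0.02074666 -0.9996531   0.01622513]
 [-0.98776199 -0.02300368 -0.15426302]
 [ 0.15458275 -0.01282612 -0.98789659]] [-0.06625485  0.54699549  0.92204159]
```

View pics/side0.png

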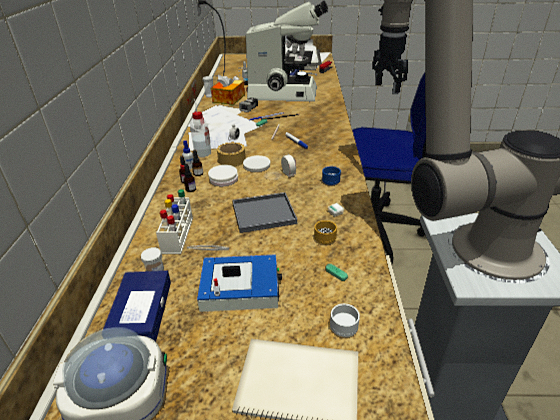

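View pics/top0.png

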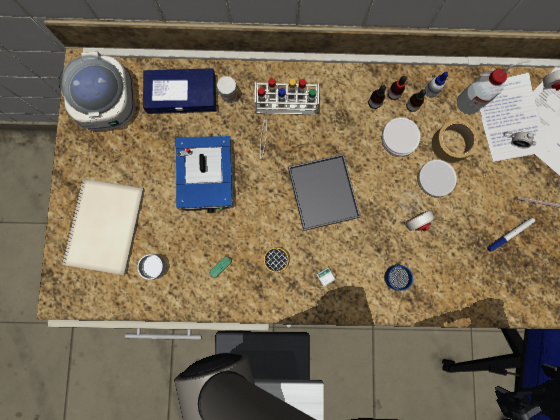

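The side view shows the shaker at about (238,281) with its red pin at (216,286), the tray at (264,212), pan at (344,320), brass sieve at (325,232) and blue sieve at (331,176). In the top view these are shaker (204,173), pin (185,152), tray (323,192), pan (152,267), brass sieve (277,260) and blue sieve (399,277).

```bash
cat > h.py <<'E'
import numpy as np, cv2
from bench import monitor, optics, r
def grab(n): return optics.grab_frame(n)
def ray(f,p):
    d=f["R"].T@np.linalg.inv(f["K"])@np.array([p[0],p[1],1.]); return -f["R"].T@f["t"], d
def onz(f,p,z):
    c,d=ray(f,p); return c+d*(z-c[2])/d[2]
def tri(f1,p1,f2,p2):
    c1,d1=ray(f1,p1); c2,d2=ray(f2,p2)
    s=np.linalg.lstsq(np.c_[d1,-d2],c2-c1,rcond=None)[0]
    a,b=c1+d1*s[0],c2+d2*s[1]; return (a+b)/2, np.linalg.norm(a-b)
def proj(f,X):
    q=f["K"]@(f["R"]@np.array(X)+f["t"]); return q[:2]/q[2]
def hsv(f): return cv2.cvtColor(f["image"],cv2.COLOR_RGB2HSV)
def blobs(m,box,amin=20):
    x0,y0,x1,y1=box; k=np.zeros_like(m); k[y0:y1,x0:x1]=m[y0:y1,x0:x1]
    cs=cv2.findContours(k,cv2.RETR_EXTERNAL,cv2.CHAIN_APPROX_NONE)[0]
    return sorted([c for c in cs if cv2.contourArea(c)>=amin],key=cv2.contourArea,reverse=True)
np.set_printoptions(precision=4,suppress=True)
E
python3 - <<'E'
from h import *
S,T=grab("side"),grab("top")
def z(f,b,s): return cv2.resize(f["image"][b[1]:b[3],b[0]:b[2],::-1],(b[2]-b[0])*0+s[0:1][0] and s,interpolation=cv2.INTER_CUBIC)
a=z(T,(170,130,240,215),(330,400)); b=z(S,(190,245,290,315),(460,322))
c=[z(T,(130,247,174,287),(132,120)),z(T,(255,240,299,280),(132,120)),z(T,(377,257,421,297),(132,120)),z(S,(322,297,366,337),(132,120)),z(S,(303,213,347,253),(132,120)),z(S,(310,157,354,197),(132,120))]
m=np.zeros((600,800,3),np.uint8); m[:400,:330]=a; m[:322,335:795]=b
for i,q in enumerate(c): m[440:560,i*133:i*133+132]=q
cv2.imwrite("pics/m1.png",m)
for n,f,bs in(("T",T,dict(shaker=(170,130,240,215),pin=(170,140,200,165),tray=(280,145,368,240),pan=(130,247,174,287),brass=(255,240,299,280),blue=(377,257,421,297))),("S",S,dict(shaker=(190,245,290,315),pin=(205,270,225,300),tray=(225,185,305,235),pan=(322,297,366,337),brass=(308,213,347,253),blue=(310,157,354,197)))):
    H=hsv(f); h,s,v=[H[:,:,i].astype(int) for i in range(3)]
    M=dict(shaker=(h>95)&(h<120)&(s>130),blue=(h>95)&(h<125)&(s>110),pin=((h<8)|(h>172))&(s>130),tray=(s<60)&(v<130),pan=(s<50)&(v>120),brass=(h>12)&(h<32)&(s>140))
    for k,b in bs.items():
        for c in blobs(M[k].astype(np.uint8),b,6)[:2]:
            print(n,k,cv2.contourArea(c),np.round(cv2.boundingRect(c)), np.round(cv2.minAreaRect(c)[0],1),np.round(cv2.minAreaRect(c)[1:][0],1),round(cv2.minAreaRect(c)[2],1))
E
```

```text
T shaker 3689.0 [176 136  56  72] [202.8 171.4] [70.  55.4] 88.4
T pin 7.5 [186 148   4   5] [187.8 149.8] [3.5 2.8] 45.0
T tray 3658.0 [288 154  72  76] [323.5 191.4] [66.  58.5] 76.0
T pan 482.0 [137 254  26  26] [149.5 266.5] [24.  25.5] 45.0
T brass 20.0 [264 247  25  24] [276.7 257. ] [24.6 19.9] 25.2
T blue 519.0 [385 265  28  26] [398.5 277.5] [25. 27.] 90.0
S shaker 3036.0 [197 255  82  45] [236.7 277.1] [41.6 81.3] 87.5
S pin 11.5 [214 278   4   8] [215.6 281.7] [7.1 2.5] 78.7
S tray 1738.0 [233 193  64  40] [264.6 211.5] [33.6 60.3] 80.8
S pan 490.0 [331 304  29  23] [345. 315.] [22. 28.] 90.0
S pan 10.0 [337 332  14   4] [343.4 333.7] [13.1  2.5] 5.7
S brass 734.5 [308 220  39  33] [327. 236.] [32. 38.] 90.0
S blue 255.0 [322 167  19  18] [331.1 175.5] [17.3 17.6] 5.7
```

View pics/m1.png

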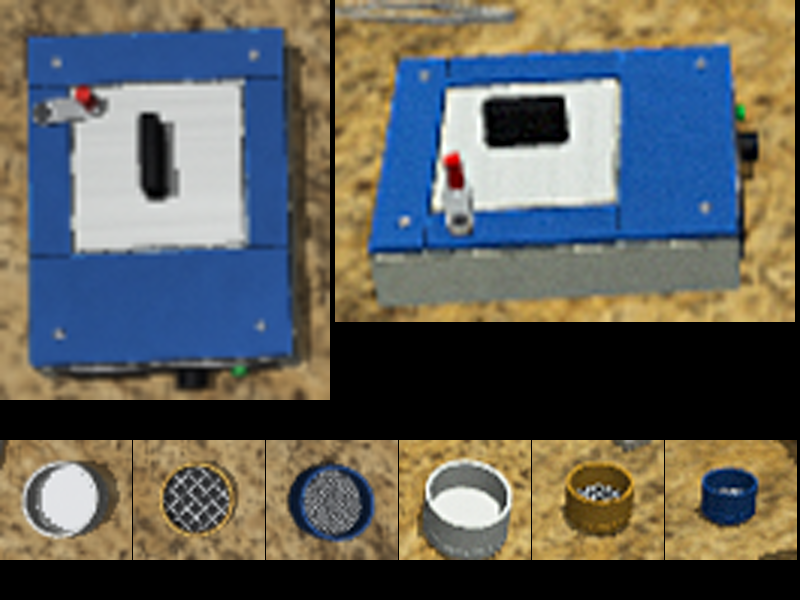

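The montage shows the shaker's front facing the robot, with the handle along shaker x. The tab starts just past the cover corner with its red pin at top crop (85,98), and all three vessels stand upright. Next I zoom on the rims.

Run:
```python
from h import *
S,T=grab("side"),grab("top")
m=np.zeros((600,800,3),np.uint8)
for i,(f,cx,cy) in enumerate([(T,151,267),(T,277,260),(T,399,277),(S,344,320),(S,325,232),(S,331,176)]):
    x0,y0=cx-20,cy-20
    q=cv2.resize(f["image"][y0:y0+40,x0:x0+40,::-1],(260,260),interpolation=cv2.INTER_LINEAR)
    for k in range(0,40,5):
        cv2.line(q,(int(k*6.5),0),(int(k*6.5),4 if k%10 else 9),(0,0,255),1); cv2.line(q,(0,int(k*6.5)),(4 if k%10 else 9,int(k*6.5)),(0,0,255),1)
    m[(i//3)*270:(i//3)*270+260,(i%3)*266:(i%3)*266+260]=q
cv2.imwrite("pics/m2.png",m)
# shaker corners via blue mask, cover via white mask
for n,f,b in(("T",T,(170,130,240,215)),("S",S,(190,245,290,315))):
    H=hsv(f); h,s,v=[H[:,:,i].astype(int) for i in range(3)]
    M=((h>95)&(h<120)&(s>130)).astype(np.uint8); c=blobs(M,b)[0]
    q=cv2.approxPolyDP(cv2.convexHull(c),3,True)[:,0]
    P=[onz(f,p+0.0,.04)[:2] for p in q]; print(n,q.tolist(),np.array(P))
    M=((s<60)&(v>150)).astype(np.uint8)
    for c in blobs(M,(b[0]+8,b[1]+10,b[2]-12,b[3]-14),100)[:1]:
        print(cv2.minAreaRect(c)); q=cv2.approxPolyDP(cv2.convexHull(c),3,True)[:,0]; print(np.array([onz(f,p,.039)[:2] for p in q]))
    M=(v<50).astype(np.uint8)
    c=blobs(M,(195,150,215,180) if n=="T" else (225,255,260,285),10)[0]; print("handle",cv2.minAreaRect(c),cv2.boundingRect(c))
    b=(280,145,368,240) if n=="T" else (225,185,305,235)
    c=blobs(((s<70)&(v<120)).astype(np.uint8),b)[0]; q=cv2.approxPolyDP(cv2.convexHull(c),4,True)[:,0]
    print("tray",np.array([onz(f,p,.018)[:2] for p in q]))
```

```text
T [[229, 136], [231, 204], [177, 207], [176, 138]] [[0.719  0.0751]
 [0.5539 0.0638]
 [0.5439 0.1891]
 [0.7107 0.2014]]
((200.96694946289062, 164.9100799560547), (35.31711959838867, 41.132633209228516), 88.26429748535156)
[[0.6915 0.0932]
 [0.6109 0.0874]
 [0.6017 0.1716]
 [0.6767 0.1901]]
handle ((201.9617462158203, 162.50294494628906), (17.2567138671875, 4.908576011657715), 85.60128784179688) (200, 154, 6, 18)
tray [[ 0.6879 -0.2026]
 [ 0.5355 -0.2406]
 [ 0.499  -0.1093]
 [ 0.6518 -0.0685]]
S [[275, 255], [278, 296], [197, 298], [204, 258]] [[0.5533 0.0659]
 [0.5422 0.1956]
 [0.713  0.2019]
 [0.7202 0.0765]]
((231.04489135742188, 277.39776611328125), (29.463193893432617, 41.29841232299805), 87.1375961303711)
[[0.608  0.0926]
 [0.6035 0.1717]
 [0.6795 0.1866]
 [0.6873 0.1779]
 [0.6913 0.0961]]
handle ((232.1106719970703, 270.7172546386719), (9.777859687805176, 15.119468688964844), 84.80557250976562) (225, 266, 16, 11)
tray [[ 0.5384 -0.2411]
 [ 0.5032 -0.0878]
 [ 0.6502 -0.0493]
 [ 0.6865 -0.1994]]
```

View pics/m2.png

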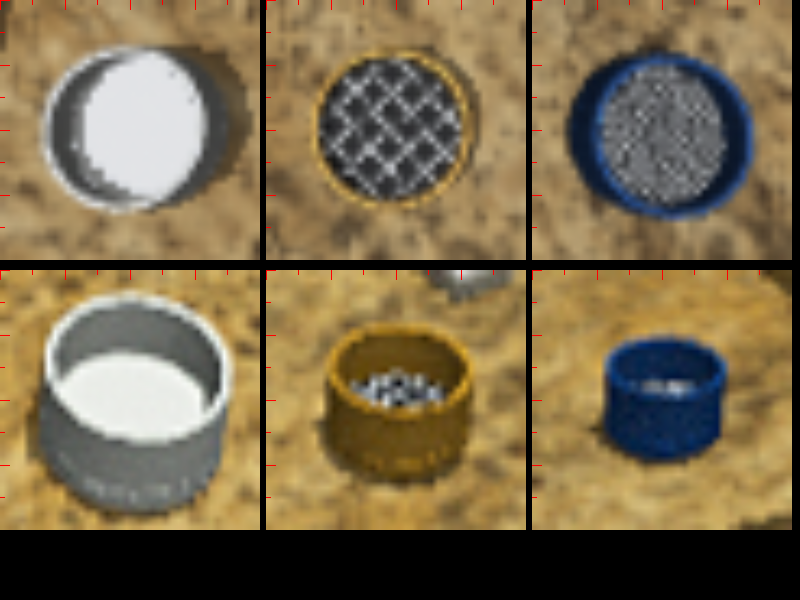

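Rims found (tile pixels, 6.5×): top view pan (127,129), brass (126,128), blue (141,134); side view (137,98), (133,100), (134,98). Next I triangulate the centres.

Run:
```python
from h import *
S,T=grab("side"),grab("top")
for n,t,s,ct,cs in(("pan",(127,129),(137.5,98),(151,267),(344,320)),("brass",(126.5,128.5),(133.5,100),(277,260),(325,232)),("blue",(141,134.5),(134,98),(399,277),(331,176))):
    a=np.array(ct)-20+np.array(t)/6.5-.5; b=np.array(cs)-20+np.array(s)/6.5-.5
    X,e=tri(T,a,S,b); print(n,X,e,onz(T,a,.04),onz(S,b,.04),np.hypot(*X[:2]))
print("handle",tri(T,(201.5,162.5),S,(232.1,269)),onz(T,(202,162.5),.067),onz(S,(232,269),.067))
# pin top: T red blob centroid, S red blob top
a=(187.8,149.8)
for b in((215.6,281.7),(215.2,279)): print("pin",tri(T,a,S,b),onz(T,a,.063),onz(S,b,.063))
seat=np.array([.647,.1335]); y=.07; R=np.array([[np.cos(y),-np.sin(y)],[np.sin(y),np.cos(y)]])
pv=seat+R@[.028,.056]
p=onz(T,a,.061)[:2]; d=R.T@(p-pv); print("pivot",pv,"pin",p,"rad",np.hypot(*d),"theta",np.arctan2(d[0],-d[1]))
for th in np.arange(.1,1.8,.15): print(round(th,2),pv+R@(.024*np.array([np.sin(th),-np.cos(th)])), "jaw line deg",np.degrees(y+th))
```

```text
pan [0.4062 0.2428 0.0374] 0.0007094383728574086 [0.4058 0.2421 0.04  ] [0.4069 0.2449 0.04  ] 0.47319926489233155
brass [ 0.4283 -0.0443  0.0383] 0.000769585803933896 [ 0.4279 -0.0442  0.04  ] [ 0.4289 -0.0421  0.04  ] 0.4306093112239651
blue [ 0.3929 -0.3297  0.0394] 0.0005003119846694181 [ 0.3932 -0.3296  0.04  ] [ 0.3928 -0.3286  0.04  ] 0.5129662081805876
handle (array([0.646 , 0.1339, 0.0594]), np.float64(0.0017116279443630574)) [0.6449 0.1313 0.067 ] [0.6436 0.1422 0.067 ]
pin (array([0.6775, 0.1684, 0.0546]), np.float64(0.0009066292615475656)) [0.6755 0.1665 0.063 ] [0.6748 0.1768 0.063 ]
pin (array([0.6767, 0.167 , 0.061 ]), np.float64(0.0012950823913763843)) [0.6755 0.1665 0.063 ] [0.6769 0.1688 0.063 ]
pivot [0.671  0.1913] pin [0.6761 0.167 ] rad 0.024869853158018995 theta 0.1340975002754159
0.1 [0.6751 0.1677] jaw line deg 9.740282517223996
0.25 [0.6786 0.1685] jaw line deg 18.334649444186343
0.4 [0.6819 0.1699] jaw line deg 26.929016371148695
0.55 [0.685  0.1718] jaw line deg 35.523383298111035
0.7 [0.6877 0.1741] jaw line deg 44.11775022507339
0.85 [0.6901 0.1768] jaw line deg 52.71211715203573
1.0 [0.6921 0.1798] jaw line deg 61.306484078998075
1.15 [0.6936 0.1831] jaw line deg 69.90085100596045
1.3 [0.6945 0.1865] jaw line deg 78.49521793292278
1.45 [0.695  0.1901] jaw line deg 87.08958485988514
1.6 [0.6949 0.1937] jaw line deg 95.68395178684749
1.75 [0.6943 0.1972] jaw line deg 104.27831871380982
```

>>> arm_command([
  [0.7,0.94,0],
  [0.7,0.94,0],
  [0.7,0.94,0],
  [0.7,0.94,0],
  [0.7,0.94,0],
  [0.7,0.94,0],
  [0.7,0.94,0],
  [0.7,0.94,0],
  [0.7,0.94,0],
  [0.7,0.94,0],
  [0.7,0.94,0],
  [0.7,0.94,0],
  [0.7,0.94,0],
], jaw=[0.6,0.6,0.6,0.6,0.6,0.6,0.6,0.6,0.6,0.6,0.6,0.6,0.6], spin=[0.425,0.425,0.425,0.425,0.425,0.425,0.425,0.425,0.425,0.425,0.425,0.425,0.425], force=25)

```text
time: 1.48
position: [0.5019, -0.0979, 0.2311]
tool_rot: [-1.986, -2.434, -0.001]
contact_force: [-0.1, 0.6, -0.0]
width: 0.0344
gripper_force: 0.0
```

>>> arm_command([
  [0.435,0.664,-0.28],
  [0.435,0.664,-0.28],
  [0.435,0.664,-0.28],
  [0.435,0.664,-0.28],
  [0.435,0.664,-0.28],
  [0.435,0.664,-0.28],
  [0.435,0.664,-0.28],
  [0.435,0.664,-0.28],
  [0.435,0.664,-0.28],
  [0.435,0.664,-0.38],
  [0.435,0.664,-0.38],
], jaw=[0.6,0.6,0.6,0.6,0.6,0.6,0.6,0.6,0.6,0.6,0.6], spin=[0,0,0,0,0,0,0,0,0,0,0])

```text
time: 2.4
position: [0.6712, 0.1636, 0.0723]
tool_rot: [-1.987, -2.424, 0.014]
contact_force: [-1.2, -0.5, -1.7]
width: 0.0344
gripper_force: 0.0
```

Run:
```python
from h import *
S,T=grab("side"),grab("top")
a=cv2.resize(T["image"][120:220,160:250,::-1],(396,440),interpolation=cv2.INTER_CUBIC)
b=cv2.resize(S["image"][220:320,180:270,::-1],(396,440),interpolation=cv2.INTER_CUBIC)
cv2.imwrite("pics/p1.png",np.hstack([a,b])); print(monitor.state()["position"])
```

```text
[0.6736 0.1634 0.0782]
```

View pics/p1.png

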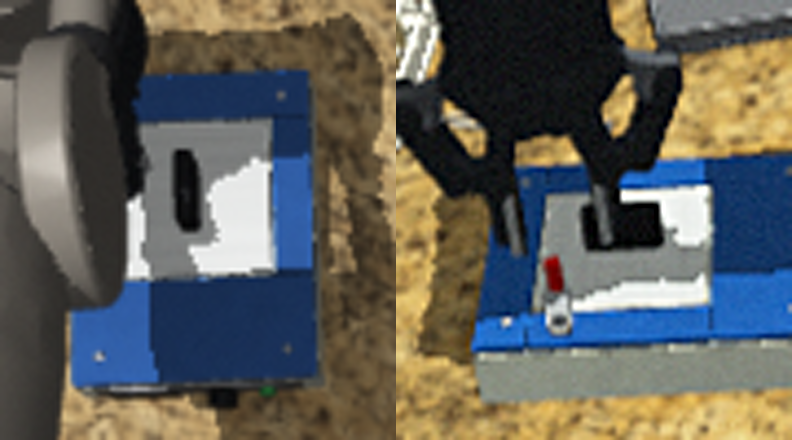

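The side crop shows the finger tips at (515,250) and (605,240) straddling the line of the red pin (555,275), and above it. I go down and pinch.

>>> arm_command([
  [0.004,0.005,-0.03],
  [0.004,0.005,-0.072],
  [0.004,0.005,-0.072],
  [0.004,0.005,-0.072],
  [0.004,0.005,-0.072],
  [0.004,0.005,-0.072],
  [0.004,0.005,-0.072],
  [0.004,0.005,-0.072],
  [0.004,0.005,-0.072],
  [0.004,0.005,-0.072],
], jaw=[0.6,0.6,0.6,0.6,1,1,1,1,1,1], spin=[0,0,0,0,0,0,0,0,0,0], force=25)

```text
time: 3.33
position: [0.6771, 0.1671, 0.0521]
tool_rot: [1.989, 2.429, 0.003]
contact_force: [-0.7, -1.4, 7.4]
width: 0.0062
gripper_force: 24.6
```

>>> arm_command([
  [0.007,0.002,0],
  [0.007,0.002,0],
  [0.015,0.005,0],
  [0.015,0.005,0],
  [0.023,0.01,0],
  [0.023,0.01,0],
  [0.03,0.016,0],
  [0.03,0.016,0],
  [0.036,0.0225,0],
  [0.036,0.0225,0],
  [0.041,0.03,0],
  [0.041,0.03,0],
  [0.0445,0.038,0],
  [0.0445,0.038,0],
  [0.047,0.047,0],
  [0.047,0.047,0],
  [0.048,0.056,0],
  [0.048,0.056,0],
  [0.048,0.065,0],
  [0.048,0.065,0],
], jaw=[1,1,1,1,1,1,1,1,1,1,1,1,1,1,1,1,1,1,1,1], spin=[0.038,0.038,0.086,0.086,0.134,0.134,0.182,0.182,0.229,0.229,0.277,0.277,0.325,0.325,0.372,0.372,0.42,0.42,0.468,0.468])

```text
time: 5.0
position: [0.697, 0.1942, 0.0522]
tool_rot: [-0.16, 3.133, 0.002]
contact_force: [3.3, 2.6, 6.4]
width: 0.0062
gripper_force: 24.7
```

Run:
```python
from h import *
S=grab("side")
b=cv2.resize(S["image"][220:320,180:270,::-1],(396,440),interpolation=cv2.INTER_CUBIC)
cv2.imwrite("pics/p2.png",b); print(monitor.state()["position"],monitor.state()["joint_pos"])
```

```text
[0.6971 0.1942 0.0522] [ 0.1655  0.8619  1.0972  0.0009  1.1776 -1.5054]
```

View pics/p2.png

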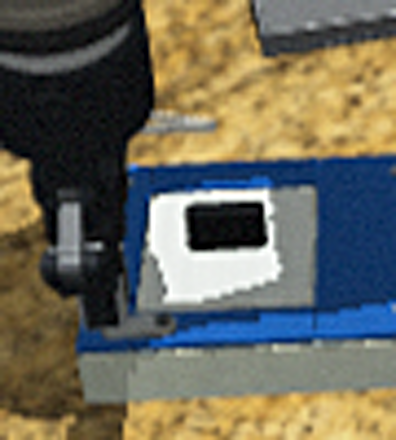

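The side crop shows the tab at (140,325) now pointing away from the cover towards +x, with the gripper on its pin. I release it and go to the handle.

>>> arm_command([
  [0,0,0],
  [0,0,0],
  [0,0,0],
  [0,0,0.1],
  [0,0,0.175],
  [-0.06,-0.08,0.175],
  [-0.1215,-0.15,0.175],
  [-0.1215,-0.15,0.175],
  [-0.1215,-0.15,0.175],
  [-0.1215,-0.15,0.1],
  [-0.1215,-0.15,0.03],
  [-0.1215,-0.15,-0.0125],
  [-0.1215,-0.15,-0.0125],
  [-0.1215,-0.15,-0.0125],
  [-0.1215,-0.15,-0.0125],
  [-0.1215,-0.15,-0.0125],
  [-0.1215,-0.15,-0.0125],
  [-0.1215,-0.15,-0.0125],
  [-0.1215,-0.15,-0.0125],
  [-0.1215,-0.15,-0.0125],
], jaw=[0.6,0.6,0.6,0.6,0.6,0.6,0.6,0.6,0.6,0.6,0.6,0.6,0.6,0.6,1,1,1,1,1,1], spin=[0,0,0,0,0,-0.01,-0.01,-0.01,-0.01,-0.01,-0.01,-0.01,-0.01,-0.01,-0.01,-0.01,-0.01,-0.01,-0.01,-0.01], force=50)

```text
time: 6.72
position: [0.6482, 0.1335, 0.0474]
tool_rot: [-0.104, 3.136, 0.001]
contact_force: [1.0, 0.1, 5.4]
width: 0.0087
gripper_force: 51.8
```

>>> arm_command([
  [0,0,0.03],
  [0,0,0.06],
  [0,0,0.12],
  [0,0,0.2],
  [0,0,0.25],
  [-0.03,-0.1,0.25],
  [-0.05,-0.2,0.25],
  [-0.07,-0.3,0.25],
  [-0.08,-0.4,0.25],
  [-0.1,-0.5,0.25],
  [-0.12,-0.6,0.25],
  [-0.13,-0.7,0.25],
  [-0.1365,-0.722,0.25],
  [-0.1365,-0.722,0.25],
  [-0.1365,-0.722,0.15],
  [-0.1365,-0.722,0.08],
  [-0.1365,-0.722,0.08],
], jaw=[1,1,1,1,1,1,1,1,1,1,1,1,1,1,1,1,1], spin=[0,0,0,0,0,0,0,0,0,0.056,0.056,0.056,0.056,0.056,0.056,0.056,0.056])

```text
time: 8.13
position: [0.5888, -0.1529, 0.0725]
tool_rot: [0.379, -3.109, -0.009]
contact_force: [-2.2, 1.2, -2.1]
width: 0.0086
gripper_force: 50.6
```

Run:
```python
from h import *
S,T=grab("side"),grab("top")
a=cv2.resize(T["image"][120:260,160:380,::-1],(440,280),interpolation=cv2.INTER_CUBIC)
b=cv2.resize(S["image"][160:320,180:320,::-1],(350,400),interpolation=cv2.INTER_CUBIC)
m=np.zeros((400,795,3),np.uint8); m[:280,:440]=a; m[:,445:]=b
cv2.imwrite("pics/p3.png",m); s=monitor.state(); print(s["position"],s["width"],s["gripper_force"])
```

```text
[ 0.5922 -0.1543  0.0777] 0.008552516593336943 50.613386034965515
```

View pics/p3.png

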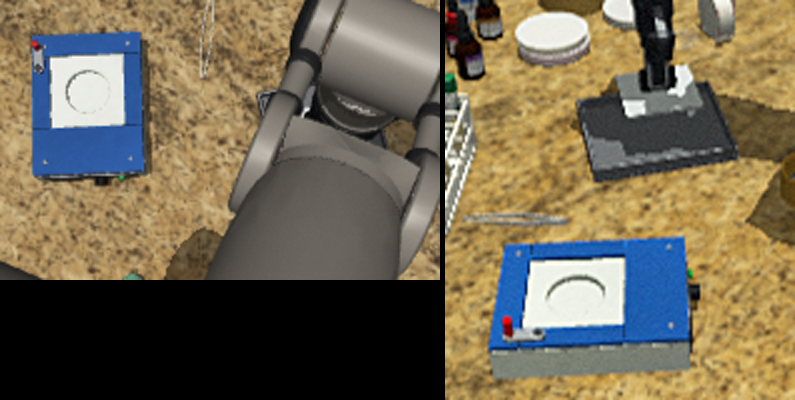

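The crops show the cover level over the tray at (655,95), the tab aside at (525,335), and the round seat exposed at (88,92) and (575,293). I lower the cover and release it.

>>> arm_command([
  [0,0,-0.06],
  [0,0,-0.11],
  [0,0,-0.135],
  [0,0,-0.143],
  [0,0,-0.148],
  [0,0,-0.148],
  [0,0,-0.148],
  [0,0,-0.148],
  [0,0,-0.148],
  [0,0,-0.08],
  [0,0,0.05],
  [0,0,0.15],
], jaw=[1,1,1,1,1,1,0.7,0.7,0.7,0.7,0.7,0.7], spin=[0,0,0,0,0,0,0,0,0,0,0,0])

```text
time: 9.23
position: [0.5915, -0.1553, 0.1295]
tool_rot: [0.379, -3.116, -0.002]
contact_force: [0.8, -1.3, 0.4]
width: 0.0257
gripper_force: 0.0
```

Run:
```python
from h import *
S,T=grab("side"),grab("top")
s=monitor.state(); print(s["position"],s["tool_rot"],s["joint_pos"])
# seat: fit ellipse to edges inside the white recess
m=np.zeros((480,800,3),np.uint8)
for i,(f,x0,y0) in enumerate([(T,178,140),(S,205,252)]):
    m[:480,i*400:i*400+400]=cv2.resize(f["image"][y0:y0+48,x0:x0+40,::-1],(400,480),interpolation=cv2.INTER_LINEAR)
cv2.imwrite("pics/seat.png",m)
y=.07
for n,f in(("T",T),("S",S)):
    q=proj(f,(.647,.1335,.034)); print(n,"pred seat px",q)
```

```text
[ 0.5964 -0.1571  0.1371] [-0.3779  3.1056 -0.0109] [-0.3819  0.5823  1.4019  0.0002  1.1426 -2.1949]
T pred seat px [203.5367 165.221 ]
S pred seat px [232.3055 277.0736]
```

View pics/seat.png

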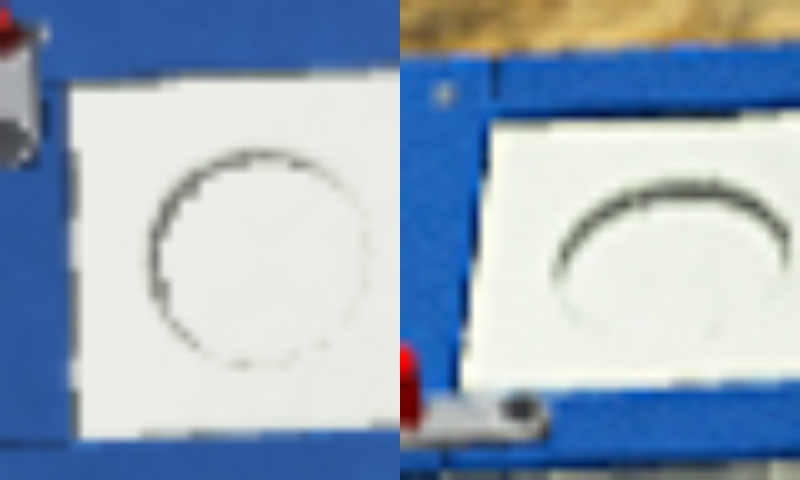

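The seat centre reads (203.5,165.4) in top and (232,277) in side, which matches the prediction (.647,.1335,.034) within 1 mm. Now to the pan.

>>> arm_command([
  [-0.4655,0.994,0],
  [-0.4655,0.994,0],
  [-0.4655,0.994,0],
  [-0.4655,0.994,0],
  [-0.4655,0.994,0],
  [-0.4655,0.994,0],
  [-0.4655,0.994,0],
  [-0.4655,0.994,0],
  [-0.4655,0.994,0],
  [-0.4655,0.994,0],
  [-0.4655,0.994,0],
  [-0.4655,0.994,-0.1],
  [-0.4655,0.994,-0.1],
  [-0.4655,0.994,-0.1],
  [-0.4655,0.994,-0.1],
], jaw=[0,0,0,0,0,0,0,0,0,0,0,0,0,0,0], spin=[0,0,0,0,0,0,0,0,0,0,0,0,0,0,0])

```text
time: 10.58
position: [0.4067, 0.2416, 0.0897]
tool_rot: [-0.378, 3.118, 0.0]
contact_force: [1.1, 0.4, 1.1]
width: 0.0857
gripper_force: 0.0
```

Run:
```python
from h import *
S,T=grab("side"),grab("top")
a=cv2.resize(T["image"][150:290,110:370,::-1],(520,280),interpolation=cv2.INTER_CUBIC)
b=cv2.resize(S["image"][170:350,210:400,::-1],(475,450),interpolation=cv2.INTER_CUBIC)
m=np.zeros((450,800,3),np.uint8); m[:280,:320]=a[:,200:]; m[:,325:]=b
cv2.imwrite("pics/p4.png",m); s=monitor.state(); print(s["position"],s["tool_rot"],s["joint_pos"])
```

```text
[0.4073 0.2416 0.0903] [-0.3769  3.1166  0.001 ] [ 0.3734  0.4218  1.8523  0.      0.8651 -1.4381]
```

View pics/p4.png

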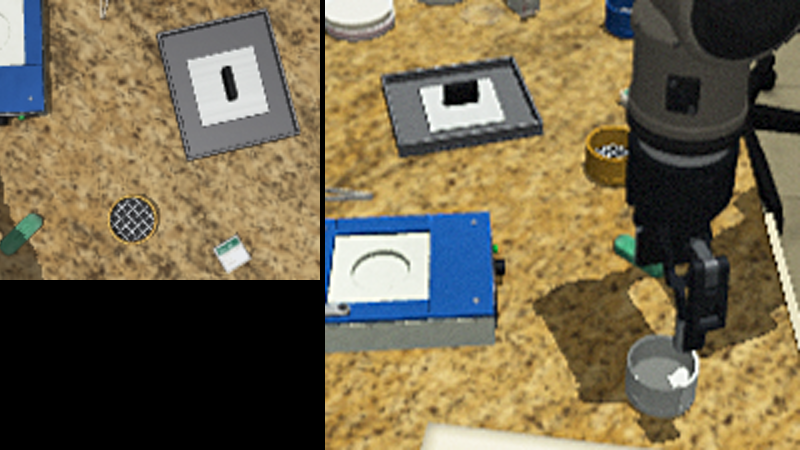

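The cover lies flat near the tray centre (228,85), and the gripper stands above the pan (660,375). I go down and grip.

>>> arm_command([
  [-0.003,0.002,-0.05],
  [-0.003,0.002,-0.1],
  [-0.003,0.002,-0.15],
  [-0.003,0.002,-0.195],
  [-0.003,0.002,-0.195],
  [-0.003,0.002,-0.195],
  [-0.003,0.002,-0.195],
  [-0.003,0.002,-0.195],
  [-0.003,0.002,-0.195],
  [-0.003,0.002,-0.195],
  [-0.003,0.002,-0.195],
  [-0.003,0.002,-0.195],
  [-0.003,0.002,-0.195],
], jaw=[0,0,0,0,0,0,0.2,0.35,1,1,1,1,1], spin=[0,0,0,0,0,0,0,0,0,0,0,0,0], force=35)

```text
time: 11.77
position: [0.4059, 0.2431, 0.0124]
tool_rot: [-0.379, 3.116, 0.001]
contact_force: [-0.4, -1.5, 7.4]
width: 0.0561
gripper_force: 37.1
```

>>> arm_command([
  [0,0,0.05],
  [0,0,0.12],
  [0,0,0.225],
  [0.08,-0.036,0.225],
  [0.16,-0.073,0.225],
  [0.24,-0.109,0.225],
  [0.32,-0.145,0.225],
  [0.4,-0.182,0.225],
  [0.48,-0.218,0.225],
  [0.56,-0.254,0.225],
  [0.603,-0.274,0.225],
  [0.603,-0.274,0.18],
  [0.603,-0.274,0.13],
  [0.603,-0.274,0.13],
  [0.603,-0.274,0.13],
  [0.603,-0.274,0.13],
], jaw=[1,1,1,1,1,1,1,1,1,1,1,1,1,1,1,1], spin=[0,0,0,0,0,0,0,0,0,0,0,0,0,0,0,0])

```text
time: 13.1
position: [0.6465, 0.1335, 0.0642]
tool_rot: [-0.38, 3.117, 0.0]
contact_force: [-0.2, 0.3, -1.7]
width: 0.0562
gripper_force: 38.5
```

Run:
```python
from h import *
S,T=grab("side"),grab("top"); s=monitor.state(); print(s["position"],s["tool_rot"],s["width"])
p=s["position"]; 
b=cv2.resize(S["image"][225:310,190:290,::-1],(600,510),interpolation=cv2.INTER_LINEAR)
cv2.imwrite("pics/p5.png",b)
for z in(p[2]-.0124+.04,p[2]-.0124+.006): print("S pred",z,(proj(S,(p[0],p[1],z))-[190,225]+.5)*6,(proj(S,(p[0],p[1]+.029,z))-[190,225]+.5)*6,(proj(S,(p[0]+.029,p[1],z))-[190,225]+.5)*6,(proj(S,(p[0]-.029,p[1],z))-[190,225]+.5)*6)
```

```text
[0.6468 0.1336 0.0647] [-0.3798  3.1158  0.    ] 0.05582279135891301
S pred 0.09227012421615988 [242.7561 199.2279] [232.4799 254.7306] [162.7719 199.2038] [322.8906 199.2521]
S pred 0.058270124216159874 [251.3709 268.1969] [241.5472 324.2737] [173.102 268.11 ] [329.7838 268.284 ]
```

View pics/p5.png

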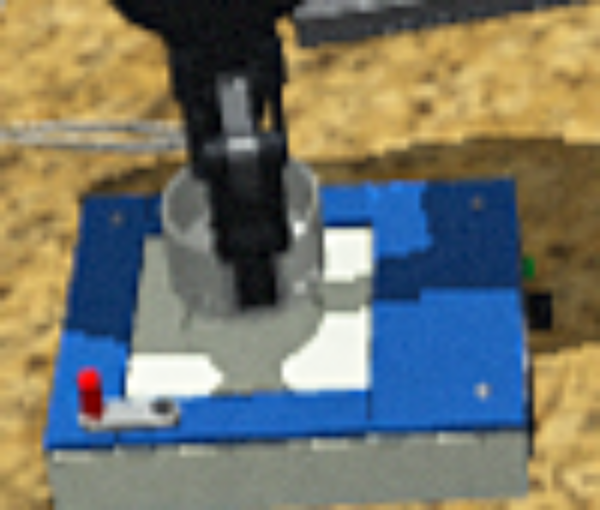

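The pan rim spans columns 160–322 against a predicted 163–323, so it is centred over the seat. I lower it.

>>> arm_command([
  [0,0,-0.02],
  [0,0,-0.035],
  [0,0,-0.045],
  [0,0,-0.053],
  [0,0,-0.06],
  [0,0,-0.063],
  [0,0,-0.063],
], jaw=[1,1,1,1,1,1,1], spin=[0,0,0,0,0,0,0])

```text
time: 13.78
position: [0.6457, 0.1332, 0.0404]
tool_rot: [0.38, -3.118, 0.0]
contact_force: [-9.7, -2.0, 17.8]
width: 0.0562
gripper_force: 40.7
```

>>> arm_command([
  [0,0,0],
  [0,0,0],
  [0,0,0],
  [0,0,0.01],
  [0,0,0.05],
  [0,0,0.1],
  [0,0,0.17],
  [0,0,0.25],
], jaw=[0.15,0.15,0.15,0.15,0.15,0.15,0.1,0], spin=[0,0,0,0,0,0,0,0])

```text
time: 14.45
position: [0.6452, 0.1331, 0.1371]
tool_rot: [0.379, -3.115, -0.0]
contact_force: [0.2, 0.1, 0.7]
width: 0.0857
gripper_force: 0.0
```

>>> arm_command([
  [-0.1,-0.1,0],
  [-0.2,-0.2,0],
  [-0.25,-0.3,0],
  [-0.3,-0.4,0],
  [-0.35,-0.5,0],
  [-0.4,-0.6,0],
  [-0.45,-0.7,0],
  [-0.5,-0.8,0],
  [-0.5,-0.8,0],
  [-0.5,-0.8,0],
], jaw=[0,0,0,0,0,0,0,0,0,0], spin=[0,0,0,0,0,0,0,0,0,0])

```text
time: 15.28
position: [0.4438, -0.1918, 0.1379]
tool_rot: [0.372, -3.119, 0.003]
contact_force: [0.1, 0.6, 0.4]
width: 0.0855
gripper_force: 0.0
```

Run:
```python
from h import *
S,T=grab("side"),grab("top"); s=monitor.state(); print(s["position"],s["tool_rot"],s["joint_pos"])
m=np.zeros((480,800,3),np.uint8)
for i,(f,x0,y0) in enumerate([(T,180,142),(S,210,240)]):
    m[:480,i*400:i*400+400]=cv2.resize(f["image"][y0:y0+48,x0:x0+40,::-1],(400,480),interpolation=cv2.INTER_LINEAR)
    print((proj(f,(.647,.1335,.068))-[x0,y0]+.5)*10,[(proj(f,np.array((.647,.1335,.068))+d)-[x0,y0]+.5)*10 for d in np.array([[.029,0,0],[-.029,0,0],[0,.029,0],[0,-.029,0]])])
cv2.imwrite("pics/p6.png",m)
```

```text
[ 0.4455 -0.1884  0.1379] [-0.3728  3.119  -0.0001] [-0.5589  0.3694  1.7701  0.0002  1.0018 -2.3677]
[215.3184 199.608 ] [array([221.6806,  77.9961]), array([208.896 , 322.3692]), array([ 89.118 , 196.5321]), array([341.4204, 202.6815])]
[214.1181 264.2876] [array([ 82.8778, 264.1721]), array([345.6013, 264.4033]), array([197.5154, 357.4751]), array([229.8912, 175.7559])]
```

View pics/p6.png

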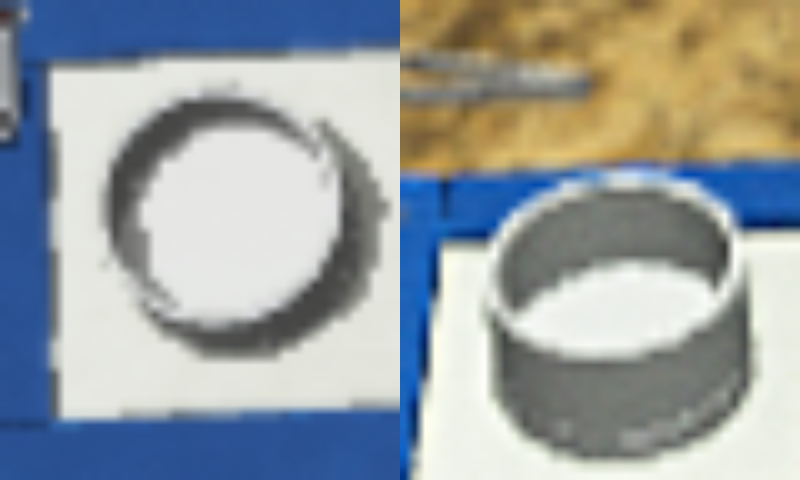

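The pan rim spans 488–745 and rows 170–360 in the side crop, so it sits level and within 1 mm of the seat. Now the blue sieve.

>>> arm_command([
  [-0.06,-0.1,0],
  [-0.1,-0.2,0],
  [-0.131,-0.3,0],
  [-0.131,-0.353,-0.06],
  [-0.131,-0.353,-0.12],
  [-0.131,-0.353,-0.12],
  [-0.131,-0.353,-0.12],
  [-0.131,-0.353,-0.12],
], jaw=[0,0,0,0,0,0,0,0], spin=[0,0,0,0,0,0,0,0])

```text
time: 16.05
position: [0.3948, -0.3268, 0.0905]
tool_rot: [-0.383, 3.118, 0.0]
contact_force: [0.1, 0.1, 0.8]
width: 0.0854
gripper_force: 0.0
```

>>> arm_command([
  [-0.0045,-0.007,-0.05],
  [-0.0045,-0.007,-0.1],
  [-0.0045,-0.007,-0.15],
  [-0.0045,-0.007,-0.195],
  [-0.0045,-0.007,-0.195],
  [-0.0045,-0.007,-0.195],
  [-0.0045,-0.007,-0.195],
  [-0.0045,-0.007,-0.195],
  [-0.0045,-0.007,-0.195],
  [-0.0045,-0.007,-0.195],
  [-0.0045,-0.007,-0.195],
  [-0.0045,-0.007,-0.195],
  [-0.0045,-0.007,-0.195],
], jaw=[0,0,0,0,0,0,0.2,0.35,1,1,1,1,1], spin=[0,0,0,0,0,0,0,0,0,0,0,0,0], force=35)

```text
time: 17.13
position: [0.3928, -0.3313, 0.0135]
tool_rot: [-0.379, 3.117, -0.003]
contact_force: [1.1, 2.4, 6.9]
width: 0.0559
gripper_force: 36.7
```

>>> arm_command([
  [0,0,0.05],
  [0,0,0.12],
  [0,0,0.22],
  [0,0,0.316],
  [0.04,0.08,0.316],
  [0.08,0.16,0.316],
  [0.12,0.24,0.316],
  [0.16,0.32,0.316],
  [0.2,0.4,0.316],
  [0.24,0.48,0.316],
  [0.28,0.56,0.316],
  [0.32,0.64,0.316],
  [0.36,0.72,0.316],
  [0.375,0.75,0.316],
], jaw=[1,1,1,1,1,1,1,1,1,1,1,1,1,1], spin=[0,0,0,0,0,0,0,0,0,0,0,0,0,0])

```text
time: 18.3
position: [0.5433, -0.0269, 0.139]
tool_rot: [-0.383, 3.116, 0.001]
contact_force: [-0.8, -0.4, -1.1]
width: 0.0562
gripper_force: 38.6
```

>>> arm_command([
  [0.05,0.08,0],
  [0.1,0.16,0],
  [0.15,0.24,0],
  [0.2,0.32,0],
  [0.24,0.38,0],
  [0.255,0.405,0],
  [0.255,0.405,-0.04],
  [0.255,0.405,-0.08],
  [0.255,0.405,-0.12],
  [0.255,0.405,-0.12],
  [0.255,0.405,-0.12],
  [0.255,0.405,-0.12],
], jaw=[1,1,1,1,1,1,1,1,1,1,1,1], spin=[0,0,0,0,0,0,0,0,0,0,0,0])

```text
time: 19.3
position: [0.6445, 0.1309, 0.0914]
tool_rot: [-0.379, 3.117, -0.0]
contact_force: [-0.7, -0.4, -2.1]
width: 0.0562
gripper_force: 38.6
```

Run:
```python
from h import *
S=grab("side"); s=monitor.state(); p=s["position"]; print(p,s["tool_rot"],s["width"])
b=cv2.resize(S["image"][215:315,180:280,::-1],(600,600),interpolation=cv2.INTER_LINEAR)
cv2.imwrite("pics/p7.png",b)
for z in(p[2]-.0135+.04,.068): print("S pred",z,[(proj(S,np.array((p[0],p[1],z))+d)-[180,215]+.5)*6 for d in np.array([[0,0,0],[.029,0,0],[-.029,0,0],[0,.029,0],[0,-.029,0]])])
```

```text
[0.6447 0.131  0.0917] [-0.3787  3.1162 -0.0001] 0.05583615812136681
S pred 0.11819068987586367 [array([302.762 , 199.7838]), array([221.599 , 199.8159]), array([384.0799, 199.7516]), array([292.3303, 254.5149]), array([312.6569, 147.8693])]
S pred 0.068 [array([315.5295, 303.8997]), array([236.9462, 303.8348]), array([394.258 , 303.9647]), array([305.7749, 359.5676]), array([324.7978, 251.0074])]
```

View pics/p7.png

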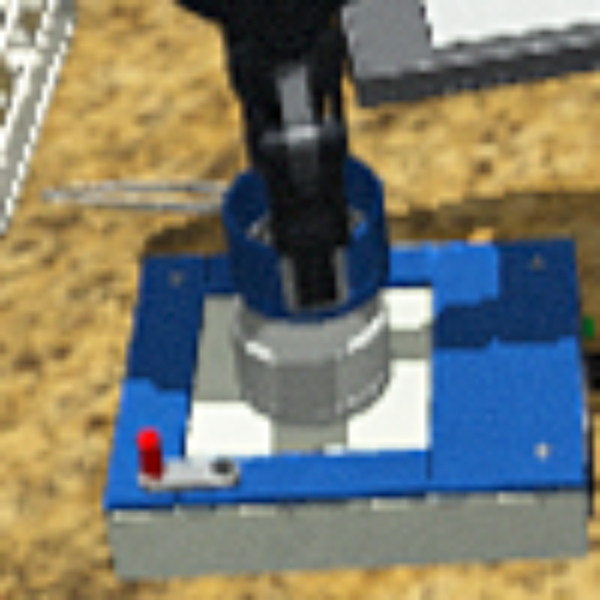

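The blue rim spans columns 222–385 (predicted 222–384) and the pan 234–391, so the sieve needs about +2 mm in x and y. I correct that and lower it.

>>> arm_command([
  [0.0043,0.006,0],
  [0.0043,0.006,0],
  [0.0043,0.006,-0.01],
  [0.0043,0.006,-0.018],
  [0.0043,0.006,-0.025],
  [0.0043,0.006,-0.031],
  [0.0043,0.006,-0.036],
  [0.0043,0.006,-0.041],
  [0.0043,0.006,-0.042],
  [0.0043,0.006,-0.042],
], jaw=[1,1,1,1,1,1,1,1,1,1], spin=[0,0,0,0,0,0,0,0,0,0])

```text
time: 20.18
position: [0.6456, 0.1336, 0.0755]
tool_rot: [-0.38, 3.118, -0.0]
contact_force: [-6.0, -1.4, 13.2]
width: 0.0562
gripper_force: 40.0
```

>>> arm_command([
  [0,0,0],
  [0,0,0],
  [0,0,0],
  [0,0,0.01],
  [0,0,0.05],
  [0,0,0.1],
  [0,0,0.17],
  [-0.08,-0.06,0.2],
  [-0.16,-0.13,0.2],
  [-0.24,-0.2,0.2],
  [-0.32,-0.26,0.2],
  [-0.4,-0.33,0.2],
  [-0.48,-0.39,0.15],
  [-0.541,-0.442,0.1],
  [-0.541,-0.442,0.05],
  [-0.541,-0.442,0.035],
  [-0.541,-0.442,0.035],
  [-0.541,-0.442,0.035],
  [-0.541,-0.442,0.035],
  [-0.541,-0.442,0.035],
], jaw=[0.15,0.15,0.15,0.15,0.15,0.15,0.1,0,0,0,0,0,0,0,0,0,0,0,0,0], spin=[0,0,0,0,0,0,0,0,0,0,0,0,0,0,0,0,0,0,0,0])

```text
time: 21.85
position: [0.4305, -0.0429, 0.0881]
tool_rot: [-0.381, 3.116, -0.001]
contact_force: [-0.0, 0.4, 0.5]
width: 0.0853
gripper_force: 0.0
```

Run:
```python
from h import *
S,T=grab("side"),grab("top"); s=monitor.state(); print(s["position"],s["joint_pos"])
m=np.zeros((600,800,3),np.uint8)
for i,(f,x0,y0) in enumerate([(T,180,138),(S,210,215)]):
    m[:600,i*400:i*400+400]=cv2.resize(f["image"][y0:y0+60,x0:x0+40,::-1],(400,600),interpolation=cv2.INTER_LINEAR)
    print([(proj(f,np.array((.6465,.1335,.102))+d)-[x0,y0]+.5)*10 for d in np.array([[0,0,0],[.029,0,0],[-.029,0,0],[0,.029,0],[0,-.029,0]])])
cv2.imwrite("pics/p8.png",m)
```

```text
[ 0.43   -0.0429  0.0878] [-0.2772  0.3651  1.9622  0.0001  0.8128 -2.0913]
[array([188.3234, 201.4396]), array([195.0484,  75.5819]), array([181.5325, 328.5305]), array([ 57.4896, 198.2356]), array([319.0514, 204.641 ])]
[array([201.878 , 397.8959]), array([ 67.7395, 397.8877]), array([336.2704, 397.9041]), array([184.5679, 490.0769]), array([218.3046, 310.4202])]
```

View pics/p8.png

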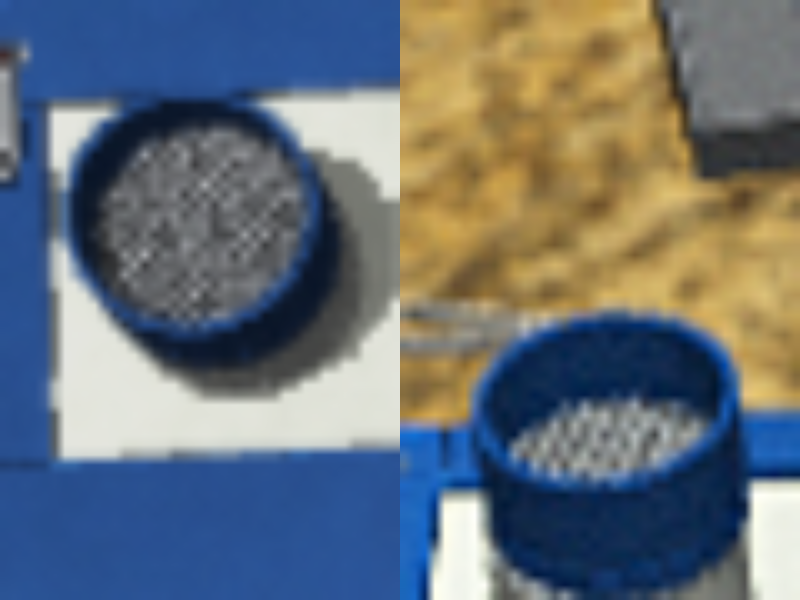

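Blue rim: side crop 475–739 and rows 312–490; top crop 66–322 and rows 97–340. It is nested and level, at about x .6435–.6455, y .133. Now the brass sieve.

>>> arm_command([
  [-0.004,-0.0035,-0.05],
  [-0.004,-0.0035,-0.1],
  [-0.004,-0.0035,-0.15],
  [-0.004,-0.0035,-0.188],
  [-0.004,-0.0035,-0.188],
  [-0.004,-0.0035,-0.188],
  [-0.004,-0.0035,-0.188],
  [-0.004,-0.0035,-0.188],
  [-0.004,-0.0035,-0.188],
  [-0.004,-0.0035,-0.188],
  [-0.004,-0.0035,-0.188],
  [-0.004,-0.0035,-0.188],
  [-0.004,-0.0035,-0.188],
], jaw=[0,0,0,0,0,0,0.2,0.35,1,1,1,1,1], spin=[0,0,0,0,0,0,0,0,0,0,0,0,0], force=35)

```text
time: 23.03
position: [0.4284, -0.0447, 0.0134]
tool_rot: [-0.379, 3.116, -0.001]
contact_force: [-1.1, 1.3, 7.1]
width: 0.0569
gripper_force: 35.9
```

>>> arm_command([
  [0,0,0.05],
  [0,0,0.12],
  [0,0,0.2],
  [0,0,0.29],
  [0,0,0.39],
  [0.07,0.06,0.39],
  [0.14,0.12,0.39],
  [0.21,0.175,0.39],
  [0.28,0.23,0.39],
  [0.35,0.29,0.39],
  [0.42,0.345,0.39],
  [0.49,0.4,0.39],
  [0.5415,0.444,0.39],
  [0.5415,0.444,0.39],
  [0.5415,0.444,0.33],
  [0.5415,0.444,0.29],
  [0.5415,0.444,0.29],
  [0.5415,0.444,0.29],
], jaw=[1,1,1,1,1,1,1,1,1,1,1,1,1,1,1,1,1,1], spin=[0,0,0,0,0,0,0,0,0,0,0,0,0,0,0,0,0,0])

```text
time: 24.53
position: [0.6434, 0.1328, 0.1279]
tool_rot: [0.379, -3.117, -0.0]
contact_force: [1.3, -0.0, -0.8]
width: 0.0572
gripper_force: 38.5
```

Run:
```python
from h import *
S=grab("side"); s=monitor.state(); p=s["position"]; print(p,s["tool_rot"],s["width"])
b=cv2.resize(S["image"][190:290,180:280,::-1],(600,600),interpolation=cv2.INTER_LINEAR)
cv2.imwrite("pics/p9.png",b)
for z in(p[2]-.0134+.04,.102): print("S pred",z,[(proj(S,np.array((p[0],p[1],z))+d)-[180,190]+.5)*6 for d in np.array([[0,0,0],[.029,0,0],[-.029,0,0],[0,.029,0],[0,-.029,0]])])
```

```text
[0.6443 0.1328 0.1291] [-0.3791  3.1179 -0.    ] 0.056540539893211166
S pred 0.1557207997583987 [array([293.0636, 270.5822]), array([209.7169, 270.6927]), array([376.5738, 270.4715]), array([282.0714, 324.6268]), array([303.4752, 219.3923])]
S pred 0.102 [array([307.394, 387.447]), array([226.9497, 387.4434]), array([387.9904, 387.4507]), array([297.1823, 442.6893]), array([317.0847, 335.023 ])]
```

View pics/p9.png

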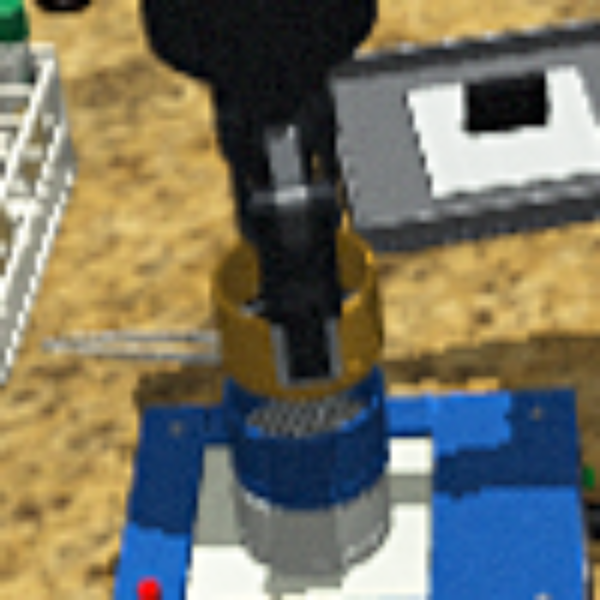

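The brass rim is centred at column 298 against a predicted 293, which puts it at x ≈ .6425. The blue rim at 307 puts that one at x ≈ .6444, so I shift +2 mm in x and lower.

>>> arm_command([
  [0.005,0.001,0],
  [0.005,0.001,0],
  [0.005,0.001,-0.012],
  [0.005,0.001,-0.022],
  [0.005,0.001,-0.03],
  [0.005,0.001,-0.037],
  [0.005,0.001,-0.043],
  [0.005,0.001,-0.048],
  [0.005,0.001,-0.05],
  [0.005,0.001,-0.05],
], jaw=[1,1,1,1,1,1,1,1,1,1], spin=[0,0,0,0,0,0,0,0,0,0])

```text
time: 25.42
position: [0.6464, 0.1335, 0.1095]
tool_rot: [-0.379, 3.117, 0.0]
contact_force: [-3.0, -0.6, 7.1]
width: 0.0567
gripper_force: 39.2
```

Fully down (z .1095, expected .1094). I release, lift and back off.

>>> arm_command([
  [0,0,0],
  [0,0,0],
  [0,0,0],
  [0,0,0.01],
  [0,0,0.05],
  [0,0,0.1],
  [0,0,0.17],
  [-0.08,-0.08,0.2],
  [-0.16,-0.16,0.2],
  [-0.24,-0.24,0.2],
  [-0.32,-0.32,0.2],
  [-0.4,-0.4,0.2],
  [-0.45,-0.48,0.2],
  [-0.45,-0.5,0.2],
  [-0.45,-0.5,0.2],
], jaw=[0.15,0.15,0.15,0.15,0.15,0.15,0.1,0,0,0,0,0,0,0,0], spin=[0,0,0,0,0,0,0,0,0,0,0,0,0,0,0])

```text
time: 26.67
position: [0.4644, -0.0697, 0.1887]
tool_rot: [0.374, -3.119, 0.002]
contact_force: [0.4, -0.3, 0.7]
width: 0.0854
gripper_force: 0.0
```

Run:
```python
from h import *
S,T=grab("side"),grab("top"); s=monitor.state(); print(s["position"],s["contact_force"])
m=np.zeros((600,800,3),np.uint8)
m[:600,:400]=cv2.resize(S["image"][195:315,190:270,::-1],(400,600),interpolation=cv2.INTER_LINEAR)
m[:400,400:]=cv2.resize(T["image"][130:210,170:250,::-1],(400,400),interpolation=cv2.INTER_LINEAR)
cv2.imwrite("pics/p10.png",m)
print([(proj(S,np.array((.6445,.1335,.136))+d)-[190,195]+.5)*5 for d in np.array([[0,0,0],[.029,0,0],[-.029,0,0],[0,.029,0],[0,-.029,0]])])
```

```text
[ 0.4663 -0.0673  0.1886] [ 0.5738  0.4076 -0.1367]
[array([198.0922, 238.1076]), array([129.5015, 238.1622]), array([266.8157, 238.0529]), array([189.1565, 283.6009]), array([206.5618, 194.9879])]
```

View pics/p10.png

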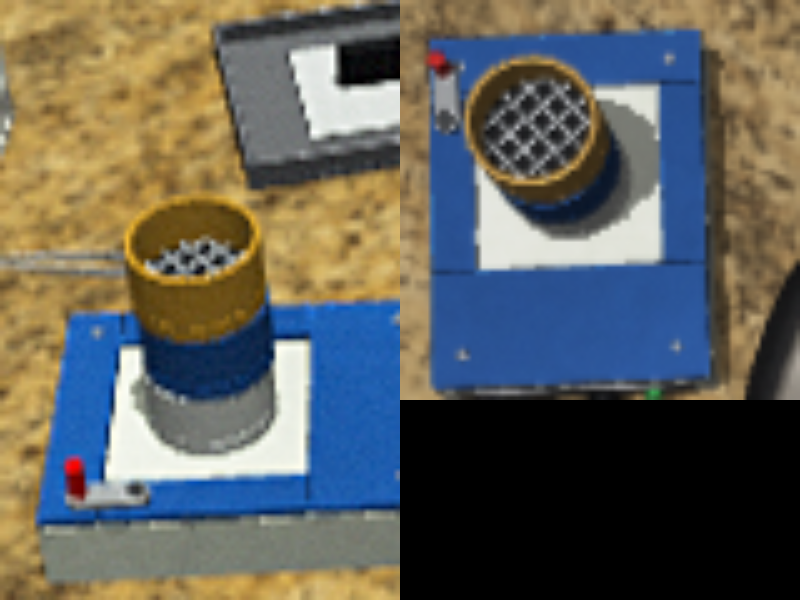

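The brass rim spans columns 125–265 and rows 196–281. The stack stands straight and nested, the tab is aside at (105,493), and the cover is flat in the tray. I hand in.

```bash
python3 -c "
from bench import r
print(r.hand_in())"
```

```text
the job is handed in; nothing more can be done
None
```

The sieve shaker is set up and handed in at about 27 s of the 102 s allowed: tab swung aside, cover flat in the grey tray, and pan, blue sieve and brass sieve nested level on the seat and released; the hand-in returned no verdict.

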